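# Find the binding lid on the cassette bath

### The job

One of the three lids on the cassette holding bath is binding. Swing the lids slowly by their knobs to find by feel which one it is, stopping as soon as it catches rather than forcing it; leave the two sound lids standing fully open for loading and the binding one shut flat on its well. Leave everything else on the bench where it is.

Things in the scene. Friction and masses are not known exactly. Their poses are not given: they have to be found in the camera images.
- bath: stainless cassette bath, 285 mm deep (x), 435 mm wide (y), black control strip on its front (-x, robot side). Origin: centre of underside; x to its rear, z up. Front ledge 118 mm high. Three wells side by side under steel lids 127 x 167 x 5 mm, 8 mm apart. One lid binds: it comes up only 0.3 to 0.6 rad, then catches, with 5 to 8 N more per mm at its knob
- lid_left (a joint): opening angle of the left (+y side of the bath) lid, rad: 0 shut flat, 1.4 fully open at its stop, nearly upright; its knob end rises and swings back, away from the robot. Hinge friction and a counterweight hold it wherever left; it may start a little ajar. Unless it is the one that binds, it takes no more than 4 N at its knob all the way, not the same for each lid
- lid_left_handle (a point): centre of the left (+y side of the bath) lid's handle: a black ball knob, 32 mm across, on a 10 mm steel stem, on the lid's centre line, 145 mm in front of the hinge line and 40 mm above the lid's mid-plane (37 mm over its top). Shut: 165 mm above the bench. Fully open, the knob is on the rear side of the lid, whose edge reaches 26 mm past it
- lid_left_hinge (a point): hinge line of the left (+y side of the bath) lid, at the middle of its width: along the bath's y, 60 mm behind the bath's origin, 125 mm above the bench; axes turn with the lid, equal to the bath's at 0 rad. Behind it (12 to 95 mm) a closed housing, top 140 mm above the bench, hides the lid's counterweight tail, which swings down as the lid rises
- lid_middle (a joint): opening angle of the middle lid, rad: 0 shut flat, 1.4 fully open at its stop, nearly upright; its knob end rises and swings back, away from the robot. Hinge friction and a counterweight hold it wherever left; it may start a little ajar. Unless it is the one that binds, it takes no more than 4 N at its knob all the way, not the same for each lid
- lid_middle_handle (a point): centre of the middle lid's handle: a black ball knob, 32 mm across, on a 10 mm steel stem, on the lid's centre line, 145 mm in front of the hinge line and 40 mm above the lid's mid-plane (37 mm over its top). Shut: 165 mm above the bench. Fully open, the knob is on the rear side of the lid, whose edge reaches 26 mm past it
- lid_middle_hinge (a point): hinge line of the middle lid, at the middle of its width: along the bath's y, 60 mm behind the bath's origin, 125 mm above the bench; axes turn with the lid, equal to the bath's at 0 rad. Behind it (12 to 95 mm) a closed housing, top 140 mm above the bench, hides the lid's counterweight tail, which swings down as the lid rises
- lid_right (a joint): opening angle of the right (-y side of the bath) lid, rad: 0 shut flat, 1.4 fully open at its stop, nearly upright; its knob end rises and swings back, away from the robot. Hinge friction and a counterweight hold it wherever left; it may start a little ajar. Unless it is the one that binds, it takes no more than 4 N at its knob all the way, not the same for each lid
- lid_right_handle (a point): centre of the right (-y side of the bath) lid's handle: a black ball knob, 32 mm across, on a 10 mm steel stem, on the lid's centre line, 145 mm in front of the hinge line and 40 mm above the lid's mid-plane (37 mm over its top). Shut: 165 mm above the bench. Fully open, the knob is on the rear side of the lid, whose edge reaches 26 mm past it
- lid_right_hinge (a point): hinge line of the right (-y side of the bath) lid, at the middle of its width: along the bath's y, 60 mm behind the bath's origin, 125 mm above the bench; axes turn with the lid, equal to the bath's at 0 rad. Behind it (12 to 95 mm) a closed housing, top 140 mm above the bench, hides the lid's counterweight tail, which swings down as the lid rises
- drip_tray: steel drip tray, 78 x 420 x 3 mm, the floor of the bath's hinge housing, out of sight, 80 mm below the hinge line; origin: centre of its underside. Whatever is caught under a lid's tail stands on it and is pressed against it with three to four times the extra force put on that lid's knob
- cover_pot: a white screw-cap specimen pot, 40 mm across and 50 mm tall, standing on top of the bath's hinge-housing cover; origin at the centre of its underside; leave it alone
- bucket: a closed cream specimen bucket, 120 mm across and 125 mm tall, on the bench; origin at the centre of its underside; leave it alone
- wash_bottle: a white wash bottle, 64 mm across and 170 mm tall, on the bench; origin at the centre of its underside; leave it alone
- jar0: a white screw-cap jar, 48 mm across and 60 mm tall, in the lime-green basket; origin at the centre of its underside; leave it alone
- jar1: a second such jar in the basket; origin at the centre of its underside; leave it alone
- cassette: a lilac tissue cassette, 40 x 28 x 7 mm, lying on the bench; origin at the centre of its underside; leave it alone

How it is judged:
At the end, for the whole second after the job is handed in: Two lids stand fully open (above 1.33 rad of 1.4), the third, the one that binds, is shut (below 0.04 rad), all at rest (((value of joint lid_left below 0.04 rad and value of joint each of lid_middle, lid_right above 1.33 rad) or (value of joint each of lid_left, lid_right above 1.33 rad and value of joint lid_middle below 0.04 rad) or (value of joint each of lid_left, lid_middle above 1.33 rad and value of joint lid_right below 0.04 rad)) and velocity of joint lid_left between -0.05 and 0.05 rad/s and velocity of joint lid_middle between -0.05 and 0.05 rad/s and velocity of joint lid_right between -0.05 and 0.05 rad/s); the robot touches nothing.
It fails at once if the binding lid is forced: its tail presses what is caught against the drip tray with more than 75 N (some 20 N at the knob beyond what a sound lid takes) (contact force between drip_tray and anything else above 75 N).
It fails at once if a lid is flung or slammed: it swings faster than 2.5 rad/s (velocity of joint any of lid_left, lid_middle, lid_right above 2.5 rad/s or velocity of joint any of lid_left, lid_middle, lid_right below -2.5 rad/s).
It fails at once if a bystander is moved by more than 25 mm (distance of any of cover_pot, bucket, wash_bottle, jar0, jar1, cassette from where it was at the start of the episode above 0.025 m).
It also fails if it takes over 69 s, if anything falls off the work surface, if the arm or the gripper's body presses on something with over 40 N, if the wrist force passes 120 N, or if a joint passes its speed limit or range.

### The arm

A 6-joint arm with a two-finger parallel gripper is mounted at the origin on the work surface. World frame = base frame: x ahead of the robot, y to its left, z up, the work surface at z = 0. Lengths are in m, angles in rad, forces in N, time in s.
With the tool pointing down it reaches from about 0.35 to 0.775 m from the base axis. Payload 7.3 kg.
Tool frame: the origin (TCP) lies between the finger pads; the fingertips stand 22 mm ahead of it and the grasp point (between the pads) lies 3 mm ahead of it; z points along the fingers, y is the line along which they close (so a half turn about z gives the same grasp; the last joint's range is limited). The gripper opens to 92 mm and grips with 3 to 60 N. Pads are 19 mm wide; open, the fingers measure 130 mm over their backs; the gripper's body (75 mm by 190 mm) begins 47 mm behind the grasp point.
Start: joints at [-1.388, 0.342, 1.524, -0, 1.275, -0.146], TCP at [0.17, -0.497, 0.249] pointing down, gripper open.
Joint ranges: [-2.53, 2.53], [-0.77, 2.02], [0.04, 2.7], [-1, 4.14], [0.28, 2.66], [-3.11, 3.11]. Speed limits (rad/s): [2.57, 2.57, 3.14, 3.14, 3.14, 3.14].

### API

Orientations are given as [roll, pitch, yaw] about the fixed x, y, z axes, in that order (R = Rz(yaw) Ry(pitch) Rx(roll)).
In Python, from station import manip gives the robot as it stands.
- The arm moves only by the tool step_arm, never from a script. Its argument "deltas" is a list of rows, each a list of 4 numbers: the shift along the tool's x, y, z in cm, then the turn about the tool's z in degrees. In form: [[tx, ty, tz, roll], ...]. A call has 1 to 20 rows; each row is the pose to reach, as a shift and turn from the pose commanded when the call began, along the tool's axes at that moment; what a row does not reach only later rows make up. A row lasts 1/10 s, in which the tool goes at most 50 mm and 8.59 degrees, less where a joint would pass 70% of its speed; a pose out of reach is approached as far as the arm can. A call with a gripper value outside its range is refused whole. "gripper" is the closure, from 0 (fully open) to 1 (shut), set as the call begins (left out, the last holds). The fingers move at their own pace and stop on an object; the grip force is fixed at half the most. Time passes only in rows, so rows that repeat a pose let the fingers close. It gives the time, the measured TCP pose, the force, the opening and the grip force at its end, in the units of the state.
- manip.read_state(): the state, without advancing time (a new reading comes with each control period).
- manip.get_image(name): name is "scene" or "top" or "wrist"; returns a dict with "color" (420x560x3 uint8, red, green, blue), "fov_y" (degrees; the focal length in pixels is half the picture's height over the tangent of half this angle, whatever the lens; pixels are square), "cx", "cy" (the principal point, pixels), "dist_coeffs" ([k1, k2, p1, p2, k3] as OpenCV has them; the pictures are not rectified), "R" (3x3) and "t" (3): a world point X has camera coordinates R X + t. Camera axes: x right, y down, z forward; pixel columns grow to the right and rows downward; lengths in m; the calibration is good to about 2 mm. A picture is of the moment at which its call begins. There is no depth.
- manip.finish_job(): hands the job in; it is judged then, once.
The state is a dict: "time_s": time; "qpos": joint angles; "dq": joint speeds; "tau": joint torques, N m; "eef_pos": TCP position; "eef_rot": TCP orientation; "force": force on the tool from outside, world axes, zero at the start; "moment": the same for the moment, N m; "gripper_width": finger opening in m; "gripper_force": force on a finger pad.
Only numpy, scipy, OpenCV 4.12 (cv2) and the standard library are available. Lean on these libraries where they do the work, as an engineer would, in place of code of your own. Each camera call takes 0.05 s, during which the arm holds its last target. There are 200 camera calls.

## Working session

There is one attempt and no reset: what is moved stays moved. The work goes in short steps, Python scripts to look and compute and a tool call to move; the robot and the scene stay as the last step left them, time stands still between calls to the robot, and variables do not carry over. Pictures are saved under pics/ and viewed, at most 10 in all, crops included, and the job is handed in when it is done.

Besides the shell and the picture viewer there is one more tool, called after ">>>" as a command line: name --pt "numbers of a row" for each row, then --argument value for the rest. step_arm: Moves the arm, as the interface text tells. Its arguments: {"type":"object","properties":{"deltas":{"type":"array"},"gripper":{"type":"number"}},"required":["deltas"]}

```bash
mkdir -p pics; ls; cat > h.py <<'E'
import numpy as np, cv2, json
from station import manip
def cam(im):
    f=im["color"].shape[0]/2/np.tan(np.radians(im["fov_y"])/2)
    return np.array([[f,0,im["cx"]],[0,f,im["cy"]],[0,0,1]]),np.array(im["dist_coeffs"],float),np.array(im["R"]),np.array(im["t"])
def ray(im,uv):
    K,d,R,t=cam(im); p=cv2.undistortPoints(np.array([[uv]],float),K,d)[0,0]
    v=R.T@np.array([p[0],p[1],1]); return -R.T@t,v/np.linalg.norm(v)
def plane(im,uv,z):
    o,v=ray(im,uv); return o+v*(z-o[2])/v[2]
def tri(a,ua,b,ub):
    o1,v1=ray(a,ua);o2,v2=ray(b,ub)
    s=np.linalg.lstsq(np.stack([v1,-v2],1),o2-o1,rcond=None)[0]
    p,q=o1+s[0]*v1,o2+s[1]*v2; return (p+q)/2,np.linalg.norm(p-q)
def proj(im,X):
    K,d,R,t=cam(im); return cv2.projectPoints(np.array(X,float).reshape(-1,3),cv2.Rodrigues(R)[0],t,K,d)[0][:,0]
E
python3 - <<'E'
from h import *
import pickle
d={}
for n in("scene","top"):
    d[n]=manip.get_image(n); cv2.imwrite(f"pics/{n}0.png",d[n]["color"][:,:,::-1])
    print(n,d[n]["fov_y"],-d[n]["R"].T@d[n]["t"] if 0 else -np.array(d[n]["R"]).T@np.array(d[n]["t"]))
pickle.dump(d,open("im0.pkl","wb"))
s=manip.read_state();print(s["time_s"],s["eef_pos"],s["eef_rot"],s["force"])
E
```

```text
pics
scene 53.34301909672506 [1.02499648 0.57335813 1.06334721]
top 46.852080913915216 [0.34945321 0.00313787 1.49940765]
0.1 [ 0.16949719 -0.4965429   0.24811671] [-3.14024254e+00 -2.12030901e-04  3.28798429e-01] [ 0.65119583  0.66306209 -0.75755129]
```

View pics/scene0.png

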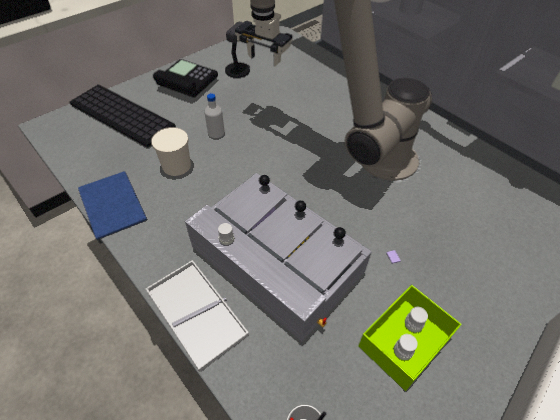

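View pics/top0.png

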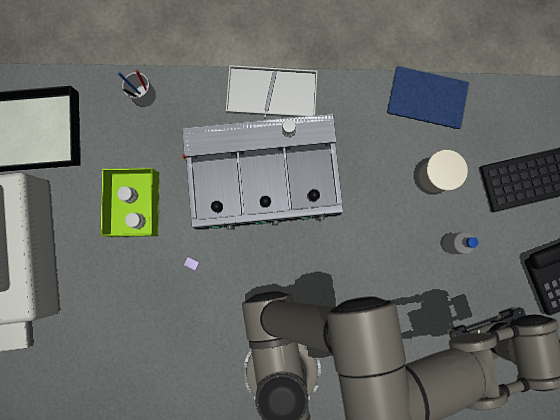

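The scene view shows the three knobs at about (264,181), (300,206) and (340,233). The top view shows them at (313,195) right, (265,201) middle and (217,206) left. The pot stands on the housing cover at (289,127), and the bath is slightly yawed.

```bash
python3 - <<'E'
from h import *
import pickle
d=pickle.load(open("im0.pkl","rb"))
def dark(n,g):
    c=d[n]["color"].astype(int); u,v=g; r=9
    s=c[v-r:v+r+1,u-r:u+r+1].max(2); m=(s<55).astype(np.uint8)
    k,l,st,ce=cv2.connectedComponentsWithStats(m); i=1+np.argmax(st[1:,4]); return ce[i]+[u-r,v-r],st[i]
G=dict(left=((340,233),(217,206)),middle=((300,206),(265,201)),right=((264,181),(313,195)))
P={}
for k,(a,b) in G.items():
    (ua,sa),(ub,sb)=dark("scene",a),dark("top",b)
    X,e=tri(d["scene"],ua,d["top"],ub);P[k]=X
    print(k,ua,sa[2:],ub,sb[2:],X.round(4),round(e,4))
X,e=tri(d["scene"],(226,229),d["top"],(289,127));print("pot",X,e)
# bath edges in top view: front ledge/rear cover corners
for uv,z in (((193,227),.118),((342,213),.118),((183,128),.14),((332,115),.14)): print(uv,plane(d["top"],uv,z).round(4))
E
```

```text
left [338.8358209  234.79104478] [ 11  16 134] [216.59433962 206.27358491] [ 12  12 106] [0.4786 0.1898 0.157 ] 0.0
middle [300.18487395 207.78151261] [ 11  15 119] [264.88659794 201.20618557] [11 11 97] [0.4954 0.0559 0.1591] 0.0002
right [264.30252101 182.18487395] [ 11  16 119] [313.09345794 195.01869159] [ 13  13 107] [ 0.5147 -0.0776  0.1676] 0.0002
pot [ 0.70313319 -0.00672191  0.17803918] 0.0004775020909434208
(193, 227) [0.4216 0.2604 0.118 ]
(342, 213) [ 0.4707 -0.1642  0.118 ]
(183, 128) [0.704  0.2972 0.14  ]
(332, 115) [ 0.752  -0.1306  0.14  ]
```

```bash
cat >> h.py <<'E'
from scipy.spatial.transform import Rotation as Ro
import scipy.optimize as so
psi=0.117; BX=np.array([np.cos(psi),np.sin(psi),0]); BY=np.array([-np.sin(psi),np.cos(psi),0])
def delta(goal,s=None):
    s=s or manip.read_state(); R=Ro.from_euler("xyz",s["eef_rot"]).as_matrix()
    return (R.T@(np.array(goal)-s["eef_pos"])*100).round(2)
E
python3 - <<'E'
from h import *
import pickle
d=pickle.load(open("im0.pkl","rb"))
A=dict(left=(338.8,234.8,216.6,206.3),middle=(300.2,207.8,264.9,201.2),right=(264.3,182.2,313.1,195.0))
S={}
for k,a in A.items():
    # knob circle in scene: fit via mask column widths -> widest rows
    c=d["scene"]["color"].astype(int); u,v=round(a[0]),round(a[1])
    m=(c[v-12:v+12,u-9:u+10].max(2)<60).astype(np.uint8)
    dt=cv2.distanceTransform(m,cv2.DIST_L2,5); i=np.argwhere(dt>dt.max()-.6).mean(0)
    uv=(i[1]+u-9,i[0]+v-12); X,e=tri(d["scene"],uv,d["top"],a[2:]); S[k]=X
    print(k,uv,dt.max(),X.round(4),round(e,4))
print(delta(S["left"]+[0,0,.08]))
for k in S: print(k,"along bath x,y",(S[k]@BX).round(4),(S[k]@BY).round(4))
E
```

```text
left (np.float64(338.5), np.float64(237.5)) 4.2 [0.4796 0.1912 0.1468] 0.0001
middle (np.float64(300.2857142857143), np.float64(209.57142857142858)) 4.0 [0.4958 0.0565 0.1522] 0.0012
right (np.float64(264.1111111111111), np.float64(182.66666666666666)) 3.5969 [ 0.5151 -0.0779  0.1656] 0.0005
[ 51.55 -55.07   2.21]
left along bath x,y 0.4986 0.1339
middle along bath x,y 0.499 -0.0018
right along bath x,y 0.5025 -0.1375
```

>>> step_arm --pt "0 0 -4 3" --pt "3 -3 -8 6" --pt "7 -6 -8 9" --pt "10.5 -9.5 -8 12" --pt "14 -12.5 -8 12" --pt "17.5 -15.5 -8 12" --pt "21 -18.5 -8 12" --pt "24.5 -22 -8 12" --pt "28 -25 -8 12" --pt "31.5 -28 -8 12" --pt "35 -31 -8 12" --pt "38.5 -34.5 -8 12" --pt "41.5 -37.5 -8 12" --pt "44.5 -40.5 -8 12" --pt "46 -42 -8 12" --pt "46 -42 -8 12"

```text
time_s: 1.7
eef_pos: [0.4697, 0.0514, 0.328]
eef_rot: [-3.141, 0.001, 0.123]
force: [-0.2, -0.4, -0.6]
gripper_width: 0.0918
gripper_force: 0.0
```

```bash
python3 - <<'E'
from h import *
import pickle
im=manip.get_image("wrist"); pickle.dump(im,open("w1.pkl","wb")); cv2.imwrite("pics/w1.png",im["color"][:,:,::-1])
im=manip.get_image("scene"); pickle.dump(im,open("s1.pkl","wb"))
cv2.imwrite("pics/s1.png",cv2.resize(im["color"][150:270,230:390,::-1],None,fx=5,fy=5,interpolation=cv2.INTER_CUBIC))
E
```

```text
(no output)
```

View pics/w1.png

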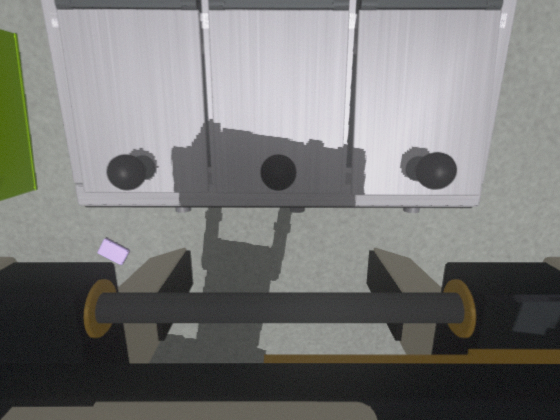

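The wrist view shows the knobs at (125,172) left, (278,172) middle and (437,171) right. The bath's front edge runs level across the picture at row 206, so the tool yaw matches the bath.

```bash
python3 - <<'E'
from h import *
import pickle
d=pickle.load(open("im0.pkl","rb"));w=pickle.load(open("w1.pkl","rb"))
g=cv2.cvtColor(w["color"],cv2.COLOR_RGB2GRAY)
A=dict(left=(125,172,216.6,206.3),middle=(278,172,264.9,201.2),right=(437,171,313.1,195.0))
for k,a in A.items():
    u,v=a[:2]; r=28; s=g[v-r:v+r,u-r:u+r]
    m=(s<45).astype(np.uint8); m=cv2.morphologyEx(m,cv2.MORPH_OPEN,np.ones((7,7)))
    cs=max(cv2.findContours(m,0,2)[0],key=cv2.contourArea); (cu,cv_),rad=cv2.minEnclosingCircle(cs); (ex,ax,_)=cv2.fitEllipse(cs)
    uv=np.array(ex)+[u-r,v-r]
    X,e=tri(w,uv,d["top"],a[2:])
    print(k,uv,ax,rad,"tri",X.round(4),round(e,4),"plane165",plane(w,uv,.165).round(4),plane(d["top"],a[2:],.165).round(4), "bath",(X@BX).round(4),(X@BY).round(4))
print(delta([0,0,0]))
for uv in ((85,206),(475,206)): print(plane(w,uv,.118))
E
```

```text
Traceback (most recent call last):
ValueError: max() iterable argument is empty
```

```bash
python3 - <<'E'
from h import *
import pickle
d=pickle.load(open("im0.pkl","rb"));w=pickle.load(open("w1.pkl","rb"))
g=cv2.cvtColor(w["color"],cv2.COLOR_RGB2GRAY)
A=dict(left=(125,172,216.6,206.3),middle=(278,172,264.9,201.2),right=(437,171,313.1,195.0))
for k,a in A.items():
    u,v=a[:2]; r=28; s=g[v-r:v+r,u-r:u+r]
    t=np.percentile(s[r-8:r+8,r-8:r+8],80)+14
    m=(s<t).astype(np.uint8); m=cv2.morphologyEx(m,cv2.MORPH_OPEN,cv2.getStructuringElement(2,(9,9)))
    cs=max(cv2.findContours(m,0,2)[0],key=cv2.contourArea); ex,ax,_=cv2.fitEllipse(cs)
    uv=np.array(ex)+[u-r,v-r]
    X,e=tri(w,uv,d["top"],a[2:])
    print(k,t,uv,ax,"tri",X.round(4),round(e,4),"plane165",plane(w,uv,.165).round(4),plane(d["top"],a[2:],.165).round(4), "bath",(X@BX).round(4),(X@BY).round(4))
    print(delta(X))
E
```

```text
left 91.0 [129.79532623 170.36612892] (34.51217269897461, 46.4705810546875) tri [0.4785 0.1896 0.162 ] 0.0013 plane165 [0.4796 0.1888 0.165 ] [0.4778 0.1887 0.165 ] bath 0.4974 0.1324
[  2.67 -13.84  16.62]
middle 63.0 [277.84125328 172.0631752 ] (34.3879280090332, 34.592716217041016) tri [0.4947 0.0555 0.1662] 0.0001 plane165 [0.4945 0.0555 0.165 ] [0.4948 0.0555 0.165 ] bath 0.4978 -0.0026
[ 2.66 -0.34 16.2 ]
right 93.0 [432.45516968 169.61117935] (34.615352630615234, 48.77254104614258) tri [ 0.5143 -0.0774  0.1759] 0.0015 plane165 [ 0.5137 -0.0831  0.165 ] [ 0.515  -0.0777  0.165 ] bath 0.5018 -0.1369
[ 3.01 13.1  15.23]
```

>>> step_arm --pt "1 -0.1 3 0" --pt "2.65 -0.35 7 0" --pt "2.65 -0.35 11 0" --pt "2.65 -0.35 14 0" --pt "2.65 -0.35 15.9 0" --pt "2.65 -0.35 15.9 0" --pt "2.65 -0.35 15.9 0" --gripper 0.35

```text
time_s: 2.5
eef_pos: [0.4953, 0.0547, 0.1704]
eef_rot: [3.141, -0.0, 0.118]
force: [0.1, -0.1, 0.5]
gripper_width: 0.0594
gripper_force: 0.0
```

>>> step_arm --pt "0 0 0 0" --pt "0 0 0 0" --pt "0 0 0 0" --pt "0 0 0 0" --pt "0 0 0 0" --pt "0 0 0 0" --gripper 1

```text
time_s: 3.1
eef_pos: [0.4952, 0.0563, 0.1699]
eef_rot: [-3.141, -0.0, 0.12]
force: [-0.8, 3.2, 2.5]
gripper_width: 0.0303
gripper_force: 30.0
```

```bash
python3 - <<'E'
from h import *
s=manip.read_state();print(s)
im=manip.get_image("wrist"); cv2.imwrite("pics/w2.png",im["color"][:,:,::-1])
E
```

```text
{'time_s': 3.1, 'qpos': array([-4.10975616e-02,  3.74764864e-01,  1.71266136e+00,  7.14069966e-04,
        1.05377871e+00,  1.40979484e+00]), 'dq': array([-0.00157174,  0.00256471,  0.00095353, -0.00128381, -0.00074224,
       -0.00039743]), 'tau': array([-1.77281030e+00, -4.11386633e+01, -2.13530695e+01, -9.07227527e-01,
       -2.49492740e-01, -3.08952795e-02]), 'eef_pos': array([0.49523103, 0.05628426, 0.16994995]), 'eef_rot': array([-3.14104194e+00, -4.82125015e-04,  1.19550959e-01]), 'force': array([-0.83693573,  3.19191393,  2.52724295]), 'moment': array([ 0.60852073,  0.0595443 , -0.02631536]), 'gripper_force': 30.00027358531952, 'gripper_width': 0.030291074118777978}
```

View pics/w2.png

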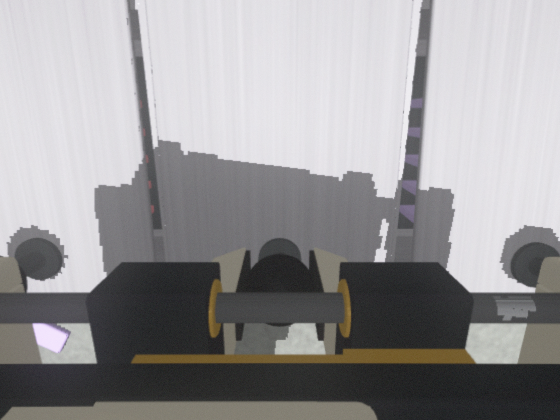

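The picture shows the middle knob centred between the pads at about (280,290). Next I press down lightly on the shut lid to gauge how stiff the arm is.

>>> step_arm --pt "0 0 0.1 0" --pt "0 0 0.2 0" --pt "0 0 0.2 0"

```text
time_s: 3.45
eef_pos: [0.4944, 0.0561, 0.1673]
eef_rot: [-3.141, 0.002, 0.12]
force: [-2.7, 5.2, 1.6]
gripper_width: 0.0301
gripper_force: 30.0
```

>>> step_arm --pt "0 0 -0.1 0" --pt "0 0 -0.2 0" --pt "0 0 -0.2 0"

```text
time_s: 3.75
eef_pos: [0.495, 0.0562, 0.1693]
eef_rot: [-3.141, 0.001, 0.119]
force: [-0.6, 5.0, -1.4]
gripper_width: 0.0305
gripper_force: 30.0
```

>>> step_arm --pt "0.22 0 -0.72 0" --pt "0.47 0 -1.43 0" --pt "0.76 0 -2.12 0" --pt "1.08 0 -2.8 0" --pt "1.44 0 -3.47 0" --pt "1.6 0 -3.72 0" --pt "1.6 0 -3.72 0"

```text
time_s: 4.45
eef_pos: [0.5122, 0.0583, 0.2068]
eef_rot: [-3.141, -0.002, 0.119]
force: [3.9, 7.2, -2.7]
gripper_width: 0.03
gripper_force: 30.0
```

>>> step_arm --pt "0.05 -0.1 -0.09 0" --pt "0.1 -0.15 -0.17 0" --pt "0.1 -0.15 -0.17 0"

```text
time_s: 4.75
eef_pos: [0.5129, 0.0585, 0.208]
eef_rot: [3.14, -0.001, 0.119]
force: [6.1, -0.7, -4.7]
gripper_width: 0.0307
gripper_force: 30.0
```

>>> step_arm --pt "0.1 0 -0.06 0" --pt "0.2 0 -0.12 0" --pt "0.2 0 -0.12 0"

```text
time_s: 5.05
eef_pos: [0.514, 0.0587, 0.2096]
eef_rot: [3.14, 0.001, 0.119]
force: [2.2, -4.9, -5.5]
gripper_width: 0.0304
gripper_force: 30.0
```

>>> step_arm --pt "0.06 0.05 -0.05 0" --pt "0.12 0.05 -0.1 0" --pt "0.12 0.05 -0.1 0"

```text
time_s: 5.35
eef_pos: [0.5149, 0.0588, 0.2109]
eef_rot: [3.141, 0.001, 0.119]
force: [0.1, -6.1, -2.9]
gripper_width: 0.0303
gripper_force: 30.0
```

>>> step_arm --pt "0.06 0.1 -0.08 0" --pt "0.11 0.1 -0.17 0" --pt "0.11 0.1 -0.17 0"

```text
time_s: 5.65
eef_pos: [0.5162, 0.0588, 0.2127]
eef_rot: [-3.141, -0.0, 0.12]
force: [-0.2, 0.6, -3.1]
gripper_width: 0.0305
gripper_force: 30.0
```

>>> step_arm --pt "0.07 0 -0.1 0" --pt "0.13 0 -0.19 0" --pt "0.13 0 -0.19 0"

```text
time_s: 5.95
eef_pos: [0.5177, 0.059, 0.2146]
eef_rot: [-3.141, -0.0, 0.12]
force: [-1.0, 3.6, -3.0]
gripper_width: 0.0304
gripper_force: 30.0
```

>>> step_arm --pt "0.08 0 -0.1 0" --pt "0.15 0 -0.2 0" --pt "0.15 0 -0.2 0"

```text
time_s: 6.25
eef_pos: [0.5192, 0.0591, 0.2165]
eef_rot: [-3.141, -0.0, 0.119]
force: [-0.6, 5.6, -2.5]
gripper_width: 0.0305
gripper_force: 30.0
```

>>> step_arm --pt "0.08 -0.08 -0.1 0" --pt "0.15 -0.08 -0.2 0" --pt "0.15 -0.08 -0.2 0"

```text
time_s: 6.55
eef_pos: [0.5208, 0.0594, 0.2186]
eef_rot: [3.141, -0.001, 0.119]
force: [0.1, 2.2, -3.8]
gripper_width: 0.0304
gripper_force: 30.0
```

>>> step_arm --pt "0.08 -0.03 -0.1 0" --pt "0.15 -0.03 -0.2 0" --pt "0.15 -0.03 -0.2 0"

```text
time_s: 6.85
eef_pos: [0.5224, 0.0596, 0.2206]
eef_rot: [3.141, -0.001, 0.119]
force: [1.6, -1.3, -4.0]
gripper_width: 0.0305
gripper_force: 30.0
```

>>> step_arm --pt "0.08 0 -0.1 0" --pt "0.17 0 -0.19 0" --pt "0.17 0 -0.19 0"

```text
time_s: 7.15
eef_pos: [0.524, 0.0599, 0.2224]
eef_rot: [3.141, -0.0, 0.119]
force: [1.2, -4.3, -4.0]
gripper_width: 0.0301
gripper_force: 30.0
```

>>> step_arm --pt "0.09 0.06 -0.1 0" --pt "0.17 0.06 -0.19 0" --pt "0.17 0.06 -0.19 0"

```text
time_s: 7.45
eef_pos: [0.5256, 0.0601, 0.2243]
eef_rot: [-3.141, -0.0, 0.119]
force: [1.7, -1.0, -5.1]
gripper_width: 0.0304
gripper_force: 30.0
```

>>> step_arm --pt "0.1 0 -0.09 0" --pt "0.19 0 -0.18 0" --pt "0.19 0 -0.18 0"

```text
time_s: 7.75
eef_pos: [0.5273, 0.0603, 0.2262]
eef_rot: [-3.142, 0.0, 0.119]
force: [0.7, -1.6, -2.9]
gripper_width: 0.0303
gripper_force: 30.0
```

>>> step_arm --pt "0.09 0 -0.1 0" --pt "0.18 0 -0.19 0" --pt "0.18 0 -0.19 0"

```text
time_s: 8.05
eef_pos: [0.5291, 0.0604, 0.2281]
eef_rot: [-3.142, -0.0, 0.119]
force: [-0.5, -0.6, -1.6]
gripper_width: 0.0306
gripper_force: 30.0
```

>>> step_arm --pt "0.09 0 -0.1 0" --pt "0.18 0 -0.19 0" --pt "0.18 0 -0.19 0"

```text
time_s: 8.35
eef_pos: [0.5309, 0.0607, 0.23]
eef_rot: [-3.141, -0.0, 0.119]
force: [-0.4, -0.3, -1.6]
gripper_width: 0.0302
gripper_force: 30.0
```

>>> step_arm --pt "0.1 0 -0.1 0" --pt "0.19 0 -0.19 0" --pt "0.19 0 -0.19 0"

```text
time_s: 8.65
eef_pos: [0.5329, 0.0609, 0.2319]
eef_rot: [-3.142, -0.0, 0.119]
force: [-1.8, 0.4, -2.5]
gripper_width: 0.0303
gripper_force: 30.0
```

>>> step_arm --pt "0.1 0 -0.1 0" --pt "0.19 0 -0.19 0" --pt "0.19 0 -0.19 0"

```text
time_s: 8.95
eef_pos: [0.5348, 0.0611, 0.2338]
eef_rot: [-3.142, -0.0, 0.119]
force: [-1.2, 0.4, -1.9]
gripper_width: 0.0307
gripper_force: 30.0
```

>>> step_arm --pt "0.1 0 -0.09 0" --pt "0.2 0 -0.18 0" --pt "0.2 0 -0.18 0"

```text
time_s: 9.25
eef_pos: [0.5368, 0.0614, 0.2356]
eef_rot: [-3.142, -0.0, 0.119]
force: [-1.2, 0.9, -2.6]
gripper_width: 0.0306
gripper_force: 30.0
```

>>> step_arm --pt "0.1 0 -0.09 0" --pt "0.2 0 -0.18 0" --pt "0.2 0 -0.18 0"

```text
time_s: 9.55
eef_pos: [0.5388, 0.0616, 0.2373]
eef_rot: [-3.142, -0.0, 0.119]
force: [-1.6, 1.4, -2.1]
gripper_width: 0.0307
gripper_force: 30.0
```

>>> step_arm --pt "0.1 0 -0.09 0" --pt "0.21 0 -0.18 0" --pt "0.21 0 -0.18 0"

```text
time_s: 9.85
eef_pos: [0.5409, 0.0619, 0.2391]
eef_rot: [-3.142, -0.0, 0.119]
force: [-0.4, 2.4, -1.9]
gripper_width: 0.0302
gripper_force: 30.0
```

>>> step_arm --pt "0.1 0 -0.09 0" --pt "0.21 0 -0.17 0" --pt "0.21 0 -0.17 0"

```text
time_s: 10.15
eef_pos: [0.543, 0.0621, 0.2408]
eef_rot: [-3.142, -0.0, 0.119]
force: [-2.1, 2.7, -1.8]
gripper_width: 0.0301
gripper_force: 30.0
```

>>> step_arm --pt "0.11 0 -0.09 0" --pt "0.22 0 -0.17 0" --pt "0.22 0 -0.17 0"

```text
time_s: 10.45
eef_pos: [0.5451, 0.0623, 0.2426]
eef_rot: [-3.142, -0.0, 0.119]
force: [-1.0, 2.7, -1.7]
gripper_width: 0.0301
gripper_force: 30.0
```

>>> step_arm --pt "0.11 0 -0.09 0" --pt "0.22 0 -0.17 0" --pt "0.22 0 -0.17 0"

```text
time_s: 10.75
eef_pos: [0.5474, 0.0626, 0.2443]
eef_rot: [-3.142, -0.0, 0.119]
force: [-2.0, 3.9, -2.7]
gripper_width: 0.0299
gripper_force: 30.0
```

>>> step_arm --pt "0.45 -0.05 -0.35 0" --pt "0.92 -0.08 -0.66 0" --pt "1.42 -0.1 -0.98 0" --pt "1.95 -0.12 -1.28 0" --pt "2.6 -0.14 -1.62 0" --pt "3.3 -0.16 -1.94 0" --pt "4.0 -0.18 -2.21 0" --pt "4.71 -0.2 -2.45 0" --pt "5.43 -0.22 -2.66 0" --pt "5.43 -0.22 -2.66 0"

```text
time_s: 11.75
eef_pos: [0.6025, 0.0695, 0.2709]
eef_rot: [3.139, -0.002, 0.118]
force: [4.1, -8.7, -4.4]
gripper_width: 0.0303
gripper_force: 30.0
```

>>> step_arm --pt "0.74 0.08 -0.12 0" --pt "1.48 0.12 -0.22 0" --pt "2.23 0.12 -0.31 0" --pt "2.97 0.12 -0.37 0" --pt "3.72 0.12 -0.39 0" --pt "4.3 0.12 -0.38 0" --pt "4.7 0.12 -0.36 0" --pt "4.9 0.12 -0.35 0" --pt "4.9 0.12 -0.35 0"

```text
time_s: 12.65
eef_pos: [0.6506, 0.0753, 0.2748]
eef_rot: [3.14, -0.002, 0.119]
force: [0.2, -5.0, -0.7]
gripper_width: 0.0303
gripper_force: 30.0
```

>>> step_arm --pt "0.2 0.05 0.02 0" --pt "0.4 0.08 0.05 0" --pt "0.4 0.08 0.05 0"

```text
time_s: 12.95
eef_pos: [0.6535, 0.0756, 0.2745]
eef_rot: [-3.142, 0.0, 0.119]
force: [-4.7, -3.4, 2.6]
gripper_width: 0.0306
gripper_force: 30.0
```

>>> step_arm --pt "0 0 0 0" --pt "0 0 0 0" --pt "0 0 0 0" --pt "0 0 0 0" --pt "0 0 -2 0" --pt "0 0 -6.5 0" --pt "-4 3.4 -6.5 0" --pt "-7.5 6.6 -6.5 0" --pt "-11 9.8 -6.5 0" --pt "-14.5 12.8 -6.5 0" --pt "-15.6 13.6 -5.5 0" --pt "-15.6 13.6 -1.5 0" --pt "-15.6 13.6 0 0" --pt "-15.6 13.6 0 0" --gripper 0.35

```text
time_s: 14.35
eef_pos: [0.5139, -0.0779, 0.2717]
eef_rot: [-3.14, 0.004, 0.119]
force: [-0.3, -0.3, -0.6]
gripper_width: 0.0597
gripper_force: 0.0
```

```bash
python3 - <<'E'
from h import *
import pickle
im=manip.get_image("scene"); pickle.dump(im,open("s2.pkl","wb"))
cv2.imwrite("pics/s2.png",cv2.resize(im["color"][110:310,150:410,::-1],None,fx=3,fy=3,interpolation=cv2.INTER_CUBIC))
print(delta([.515,-.078,.178]), manip.read_state()["eef_pos"])
w=manip.get_image("wrist"); cv2.imwrite("pics/w3.png",w["color"][:,:,::-1])
E
```

```text
[0.03 0.01 9.54] [ 0.51480785 -0.07798697  0.27337381]
```

View pics/s2.png

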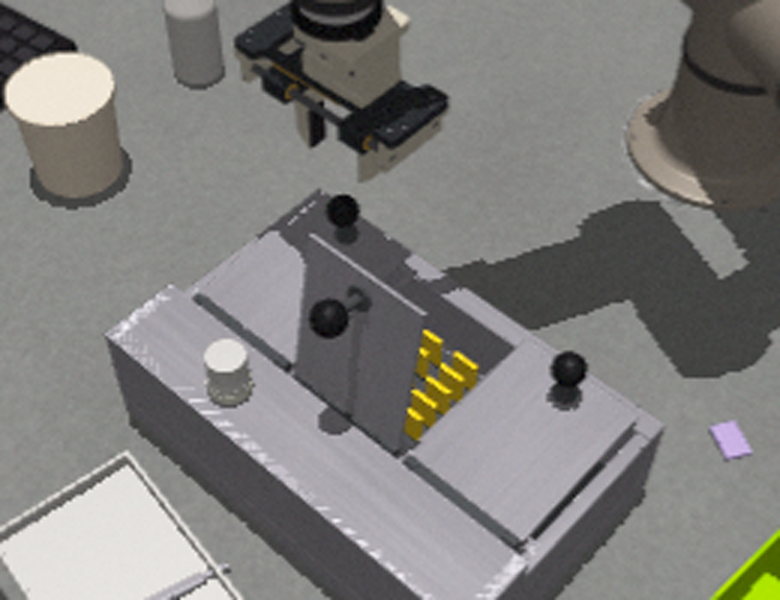

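View pics/w3.png

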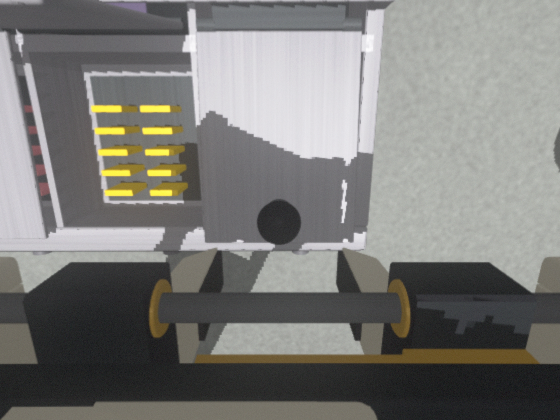

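The middle lid stands open, with its knob at (328,318) in the crop and yellow cassettes visible in the well. In the wrist view the right knob is centred at (279,222).

>>> step_arm --pt "0 0 4 0" --pt "0 0 7 0" --pt "0 0 9 0" --pt "0 0 9.8 0" --pt "0 0 9.8 0" --pt "0 0 9.8 0"

```text
time_s: 15.05
eef_pos: [0.516, -0.0783, 0.1772]
eef_rot: [3.14, -0.003, 0.12]
force: [-0.1, -0.5, -0.2]
gripper_width: 0.0594
gripper_force: 0.0
```

>>> step_arm --pt "0 0 0 0" --pt "0 0 0 0" --pt "0 0 0 0" --pt "0 0 0 0" --pt "0 0 0 0" --pt "0 0 0 0" --gripper 1

```text
time_s: 15.65
eef_pos: [0.5148, -0.0774, 0.1757]
eef_rot: [-3.14, 0.0, 0.119]
force: [0.7, 5.2, 0.3]
gripper_width: 0.0304
gripper_force: 30.0
```

```bash
python3 - <<'E'
from h import *
import pickle
d=pickle.load(open("im0.pkl","rb"));s=pickle.load(open("s2.pkl","rb"))
print(tri(s,(339.3,232.7),d["top"],(216.6,206.3)),tri(s,(264.3,180.3),d["top"],(313.1,195.0)),tri(s,(150+328/3,110+318/3),d["top"],(265,201))[0]*0)
E
```

```text
(array([0.47763427, 0.18895274, 0.16475486]), np.float64(0.0005707755771115926)) (array([ 0.51410748, -0.07748843,  0.1752296 ]), np.float64(0.0010514402874073404)) [0. 0. 0.]
```

>>> step_arm --pt "0.24 -0.05 -0.64 0" --pt "0.55 -0.08 -1.32 0" --pt "0.88 -0.08 -1.99 0" --pt "1.1 -0.08 -2.4 0" --pt "1.1 -0.08 -2.4 0"

```text
time_s: 16.15
eef_pos: [0.5271, -0.0759, 0.2008]
eef_rot: [3.141, -0.003, 0.119]
force: [4.5, 3.6, -2.8]
gripper_width: 0.0305
gripper_force: 30.0
```

>>> step_arm --pt "0.1 -0.05 -0.08 0" --pt "0.2 -0.05 -0.16 0" --pt "0.2 -0.05 -0.16 0"

```text
time_s: 16.45
eef_pos: [0.5277, -0.0757, 0.2017]
eef_rot: [3.141, 0.0, 0.119]
force: [-0.2, -0.1, 0.2]
gripper_width: 0.0306
gripper_force: 30.0
```

>>> step_arm --pt "0.06 0 -0.1 0" --pt "0.12 0 -0.2 0" --pt "0.12 0 -0.2 0"

```text
time_s: 16.75
eef_pos: [0.5289, -0.0756, 0.2035]
eef_rot: [3.141, 0.0, 0.119]
force: [0.1, -1.4, -1.3]
gripper_width: 0.0307
gripper_force: 30.0
```

>>> step_arm --pt "0.06 0 -0.1 0" --pt "0.13 0 -0.2 0" --pt "0.13 0 -0.2 0"

```text
time_s: 17.05
eef_pos: [0.5303, -0.0753, 0.2056]
eef_rot: [3.141, -0.0, 0.119]
force: [-0.1, -4.8, -0.6]
gripper_width: 0.0305
gripper_force: 30.0
```

>>> step_arm --pt "0.07 0.06 -0.1 0" --pt "0.13 0.06 -0.2 0" --pt "0.13 0.06 -0.2 0"

```text
time_s: 17.35
eef_pos: [0.5316, -0.0752, 0.2074]
eef_rot: [-3.141, -0.0, 0.119]
force: [-0.6, -2.5, -0.7]
gripper_width: 0.0305
gripper_force: 30.0
```

>>> step_arm --pt "0.07 0.03 -0.1 0" --pt "0.14 0.03 -0.2 0" --pt "0.14 0.03 -0.2 0"

```text
time_s: 17.65
eef_pos: [0.533, -0.0751, 0.2094]
eef_rot: [-3.141, -0.0, 0.12]
force: [0.5, 0.6, -1.2]
gripper_width: 0.0305
gripper_force: 30.0
```

>>> step_arm --pt "0.07 0 -0.1 0" --pt "0.15 0 -0.2 0" --pt "0.15 0 -0.2 0"

```text
time_s: 17.95
eef_pos: [0.5345, -0.0749, 0.2114]
eef_rot: [-3.141, -0.0, 0.119]
force: [0.1, 3.5, -1.5]
gripper_width: 0.0301
gripper_force: 30.0
```

>>> step_arm --pt "0.07 -0.05 -0.1 0" --pt "0.15 -0.05 -0.2 0" --pt "0.15 -0.05 -0.2 0"

```text
time_s: 18.25
eef_pos: [0.5361, -0.0747, 0.2134]
eef_rot: [3.141, -0.0, 0.119]
force: [-0.2, 1.3, -1.2]
gripper_width: 0.0304
gripper_force: 30.0
```

>>> step_arm --pt "0.08 0 -0.1 0" --pt "0.16 0 -0.2 0" --pt "0.16 0 -0.2 0"

```text
time_s: 18.55
eef_pos: [0.537, -0.0746, 0.2147]
eef_rot: [-3.141, 0.002, 0.119]
force: [-1.3, -0.8, -8.3]
gripper_width: 0.0306
gripper_force: 30.0
```

>>> step_arm --pt "0.02 0 -0.03 0" --pt "0.04 0 -0.06 0" --pt "0.04 0 -0.06 0"

```text
time_s: 18.85
eef_pos: [0.5374, -0.0745, 0.2152]
eef_rot: [-3.141, 0.002, 0.119]
force: [-0.7, -0.5, -12.5]
gripper_width: 0.0307
gripper_force: 30.0
```

>>> step_arm --pt "-0.2 0 0.25 0" --pt "-0.6 0 0.73 0" --pt "-1.0 0 1.37 0" --pt "-1.37 0 2.03 0" --pt "-1.7 0 2.7 0" --pt "-2.0 0 3.38 0" --pt "-2.27 0 4.09 0" --pt "-2.47 0 4.66 0" --pt "-2.6 0 4.95 0" --pt "-2.6 0 4.95 0"

```text
time_s: 19.85
eef_pos: [0.5115, -0.0777, 0.1657]
eef_rot: [-3.141, 0.002, 0.119]
force: [-4.4, -0.3, 1.5]
gripper_width: 0.0306
gripper_force: 30.0
```

>>> step_arm --pt "-0.08 0 0.1 0" --pt "-0.08 0 0.2 0" --pt "-0.08 0 0.3 0" --pt "-0.08 0 0.3 0"

```text
time_s: 20.25
eef_pos: [0.5108, -0.0778, 0.1633]
eef_rot: [3.141, 0.001, 0.12]
force: [-5.8, -1.7, 1.5]
gripper_width: 0.0304
gripper_force: 30.0
```

>>> step_arm --pt "-0.05 0 0.1 0" --pt "-0.08 0 0.2 0" --pt "-0.08 0 0.3 0" --pt "-0.08 0 0.3 0"

```text
time_s: 20.65
eef_pos: [0.51, -0.0779, 0.1603]
eef_rot: [3.141, 0.001, 0.12]
force: [-5.8, -0.2, 1.7]
gripper_width: 0.0305
gripper_force: 30.0
```

>>> step_arm --pt "-0.1 0 0.1 0" --pt "-0.15 0 0.2 0" --pt "-0.15 0 0.3 0" --pt "-0.15 0 0.3 0"

```text
time_s: 21.05
eef_pos: [0.5101, -0.0779, 0.16]
eef_rot: [3.14, -0.004, 0.12]
force: [-7.3, 0.9, 17.7]
gripper_width: 0.0308
gripper_force: 30.0
```

```bash
python3 - <<'E'
from h import *
print(manip.read_state()["moment"])
im=manip.get_image("scene")
cv2.imwrite("pics/s3.png",cv2.resize(im["color"][150:270,220:380,::-1],None,fx=5,fy=5,interpolation=cv2.INTER_CUBIC))
E
```

```text
[ 0.35535685  1.05596478 -0.01401459]
```

View pics/s3.png

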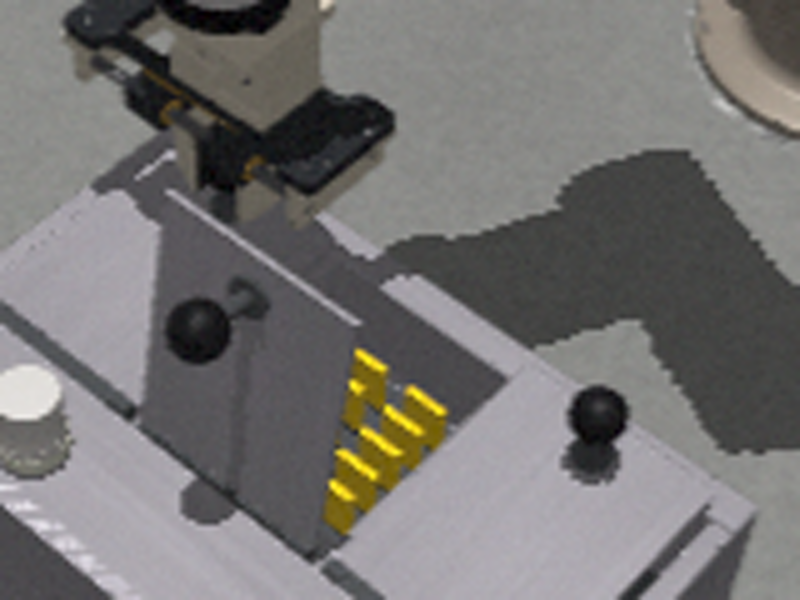

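The crop shows the gripper on the right knob at about (225,205) and the middle lid still upright. The press reached a firm 17.7 N, so the right lid, the binding one, is shut flat. Next I release it and move to the left lid.

>>> step_arm --pt "0.1 0 -0.2 0" --pt "0.1 0 -0.2 0" --pt "0.1 0 -0.2 0"

```text
time_s: 21.4
eef_pos: [0.5101, -0.0779, 0.1601]
eef_rot: [3.141, -0.0, 0.12]
force: [-5.6, -0.0, 5.5]
gripper_width: 0.0304
gripper_force: 30.0
```

>>> step_arm --pt "0 0 0 0" --pt "0 0 0 0" --pt "0 0 0 0" --pt "0 0 0 0" --pt "0 0 -2 0" --pt "0 0 -6 0" --pt "0 -3 -8 0" --pt "0 -7 -8 0" --pt "0 -11 -8 0" --pt "0 -15 -8 0" --pt "0 -19 -8 0" --pt "0 -23 -8 0" --pt "0 -26 -8 0" --pt "0 -26.8 -8 0" --pt "0 -26.8 -8 0" --pt "0 -26.8 -8 0" --gripper 0.35

```text
time_s: 23.0
eef_pos: [0.4783, 0.1875, 0.2393]
eef_rot: [3.141, 0.0, 0.119]
force: [0.4, 0.5, -0.5]
gripper_width: 0.0593
gripper_force: 0.0
```

```bash
python3 - <<'E'
from h import *
import pickle
d=pickle.load(open("im0.pkl","rb"))
im=manip.get_image("scene"); w=manip.get_image("wrist")
print(delta([.4785,.1895,.166]),manip.read_state()["eef_pos"])
cv2.imwrite("pics/s4.png",np.hstack([cv2.resize(im["color"][150:270,220:350,::-1],(400,370)),cv2.resize(w["color"][:,:,::-1],(400,370))]))
E
```

```text
[ 0.04 -0.24  7.33] [0.4784252  0.18707557 0.23935033]
```

View pics/s4.png

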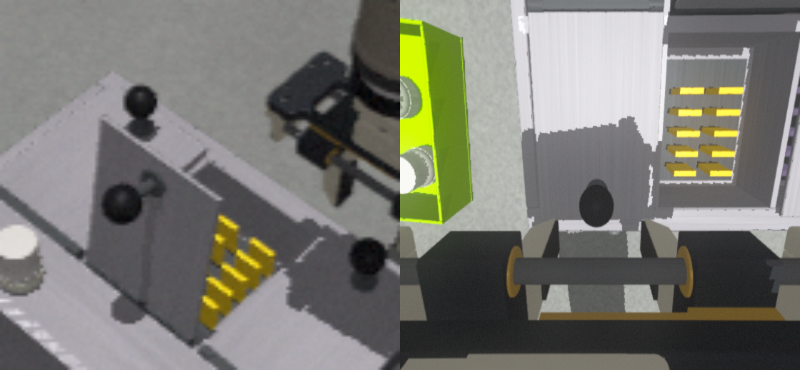

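The composite shows the right lid flat with its knob at (140,102), the middle lid upright, and the left knob just ahead of the fingers at (596,205).

>>> step_arm --pt "0 -0.18 4 0" --pt "0 -0.18 6.5 0" --pt "0 -0.18 7.3 0" --pt "0 -0.18 7.3 0" --pt "0 -0.18 7.3 0"

```text
time_s: 23.6
eef_pos: [0.4788, 0.1898, 0.1675]
eef_rot: [-3.142, -0.002, 0.119]
force: [0.4, -0.4, -0.5]
gripper_width: 0.0595
gripper_force: 0.0
```

>>> step_arm --pt "0 0 0 0" --pt "0 0 0 0" --pt "0 0 0 0" --pt "0 0 0 0" --pt "0 0 0 0" --pt "0 0 0 0" --gripper 1

```text
time_s: 24.2
eef_pos: [0.4779, 0.1902, 0.1666]
eef_rot: [-3.141, -0.0, 0.119]
force: [-0.6, 0.4, 1.0]
gripper_width: 0.0306
gripper_force: 30.0
```

>>> step_arm --pt "0.22 0 -0.72 0" --pt "0.47 0 -1.43 0" --pt "0.76 0 -2.12 0" --pt "1.08 0 -2.8 0" --pt "1.08 0 -2.8 0"

```text
time_s: 24.7
eef_pos: [0.49, 0.1916, 0.1958]
eef_rot: [-3.141, -0.003, 0.119]
force: [5.5, 3.3, -1.9]
gripper_width: 0.0303
gripper_force: 30.0
```

>>> step_arm --pt "0.35 -0.03 -0.4 0" --pt "0.64 -0.05 -0.85 0" --pt "0.85 -0.05 -1.15 0" --pt "1.06 -0.05 -1.47 0" --pt "1.06 -0.05 -1.47 0"

```text
time_s: 25.2
eef_pos: [0.499, 0.1928, 0.2097]
eef_rot: [3.141, 0.0, 0.119]
force: [-2.6, -2.8, 3.4]
gripper_width: 0.0308
gripper_force: 30.0
```

>>> step_arm --pt "0.2 0 -0.33 0" --pt "0.41 0 -0.63 0" --pt "0.65 0 -0.93 0" --pt "0.89 0 -1.21 0" --pt "0.89 0 -1.21 0"

```text
time_s: 25.7
eef_pos: [0.5087, 0.194, 0.2218]
eef_rot: [3.141, -0.001, 0.119]
force: [1.0, -4.2, 0.9]
gripper_width: 0.0306
gripper_force: 30.0
```

>>> step_arm --pt "0.25 0.05 -0.28 0" --pt "0.51 0.05 -0.55 0" --pt "0.78 0.05 -0.82 0" --pt "1.05 0.05 -1.08 0" --pt "1.33 0.05 -1.33 0" --pt "1.33 0.05 -1.33 0"

```text
time_s: 26.3
eef_pos: [0.5218, 0.1956, 0.2351]
eef_rot: [-3.141, -0.002, 0.119]
force: [1.3, 0.3, -1.6]
gripper_width: 0.0303
gripper_force: 30.0
```

>>> step_arm --pt "0.28 0 -0.25 0" --pt "0.57 0 -0.48 0" --pt "0.87 0 -0.71 0" --pt "0.87 0 -0.71 0"

```text
time_s: 26.7
eef_pos: [0.5304, 0.1966, 0.2421]
eef_rot: [-3.141, -0.001, 0.119]
force: [1.0, 0.4, -0.5]
gripper_width: 0.0301
gripper_force: 30.0
```

>>> step_arm --pt "0.45 0 -0.34 0" --pt "0.92 0 -0.64 0" --pt "1.42 -0.02 -0.95 0" --pt "1.95 -0.03 -1.24 0" --pt "2.6 -0.04 -1.57 0" --pt "3.3 -0.05 -1.88 0" --pt "4.0 -0.06 -2.15 0" --pt "4.71 -0.08 -2.38 0" --pt "5.43 -0.1 -2.59 0" --pt "5.43 -0.1 -2.59 0"

```text
time_s: 27.7
eef_pos: [0.5853, 0.2033, 0.2682]
eef_rot: [3.141, -0.003, 0.119]
force: [0.2, -4.6, 2.7]
gripper_width: 0.0302
gripper_force: 30.0
```

>>> step_arm --pt "0.74 0.03 -0.2 0" --pt "1.48 0.05 -0.32 0" --pt "2.23 0.05 -0.42 0" --pt "2.97 0.05 -0.48 0" --pt "3.72 0.05 -0.5 0" --pt "4.3 0.05 -0.49 0" --pt "4.7 0.05 -0.47 0" --pt "4.9 0.05 -0.45 0" --pt "4.9 0.05 -0.45 0"

```text
time_s: 28.6
eef_pos: [0.633, 0.2091, 0.2721]
eef_rot: [3.142, -0.002, 0.119]
force: [0.9, -3.5, 2.6]
gripper_width: 0.0301
gripper_force: 30.0
```

>>> step_arm --pt "0.15 0 0.02 0" --pt "0.3 0 0.04 0" --pt "0.3 0 0.04 0"

```text
time_s: 28.9
eef_pos: [0.6355, 0.2094, 0.2719]
eef_rot: [3.141, -0.001, 0.119]
force: [0.3, -4.6, 4.6]
gripper_width: 0.0302
gripper_force: 30.0
```

>>> step_arm --pt "0.15 0 0 0" --pt "0.3 0 0 0" --pt "0.3 0 0 0"

```text
time_s: 29.2
eef_pos: [0.6368, 0.2096, 0.2717]
eef_rot: [3.141, 0.004, 0.12]
force: [-8.6, -6.2, 7.2]
gripper_width: 0.0301
gripper_force: 30.0
```

At the stop. I release, rise and step back, then check the result.

>>> step_arm --pt "0 0 0 0" --pt "0 0 0 0" --pt "0 0 0 0" --pt "0 0 0 0" --pt "0 0 -2 0" --pt "0 0 -6 0" --pt "0 0 -8 0" --pt "-4 0 -8 0" --pt "-8 0 -8 0" --pt "-12 0 -8 0" --pt "-16 0 -8 0" --pt "-20 0 -8 0" --pt "-20 0 -8 0" --pt "-20 0 -8 0" --gripper 0.35

```text
time_s: 30.6
eef_pos: [0.4396, 0.1863, 0.3524]
eef_rot: [-3.141, -0.002, 0.12]
force: [-0.5, -1.1, 0.8]
gripper_width: 0.0597
gripper_force: 0.0
```

```bash
python3 - <<'E'
from h import *
im=manip.get_image("scene"); t=manip.get_image("top")
cv2.imwrite("pics/f.png",np.hstack([cv2.resize(im["color"][140:300,180:390,::-1],(400,305)),cv2.resize(t["color"][90:240,160:360,::-1],(400,305))]))
# triangulate rear-side ball knobs & right knob by dark blobs printed for check
s=manip.read_state();print(s["time_s"],s["eef_pos"],s["force"])
E
```

```text
30.7 [0.44070013 0.18619504 0.35173501] [1.03398386 0.25243827 0.23253189]
```

View pics/f.png

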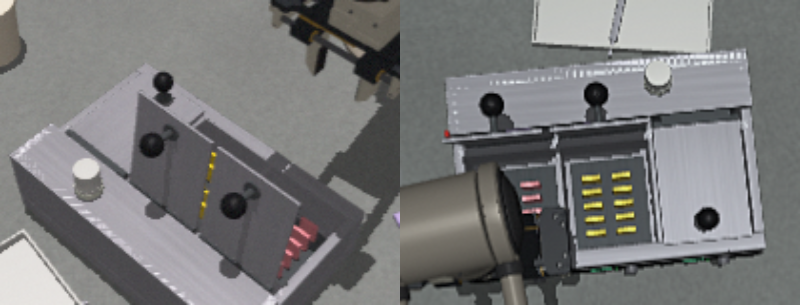

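The final picture shows the middle and left lids upright with their knobs behind them, at (151,145) and (233,206) in the scene half. The right lid lies flat with its knob at (163,82), and the pot has not moved.

```bash
python3 -c "
from station import manip
print(manip.finish_job())"
```

```text
the job is handed in; nothing more can be done
None
```

The right lid (-y side) is the binding one: it caught at roughly 0.4 rad and I stopped there, then shut it flat; the middle and left lids stand fully open, and the job was handed in at about 31 s with no verdict returned.

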